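Pack the toolbox, tall can at the back first

ROBOT

A 6-joint arm with a two-finger parallel gripper is mounted at the origin on the work surface. World frame = base frame: x ahead of the robot, y to its left, z up, the work surface at z = 0. Lengths are in m, angles in rad, forces in N, time in s.
With the tool pointing down it reaches from about 0.375 to 0.9 m from the base axis. Payload 3.1 kg.
Tool frame: the origin (TCP) lies on the centre line of the jaws, within the pads' length; the fingertips stand 22 mm ahead of it and the grasp point (between the pads) lies 3 mm ahead of it; z points along the fingers, y is the line along which they close (so a half turn about z gives the same grasp; the last joint's range is limited). The gripper opens to 85 mm and grips with 20 to 120 N. Pads are 22 mm wide; open, the fingers measure 114 mm over their backs; the gripper's body (76 mm by 85 mm) begins 54 mm behind the grasp point. The pads swing forward as they close: fully open they stand 13 mm farther back than shut.
Start: joints at [-1.444, 0.527, 1.433, -0, 1.181, -0.178], TCP at [0.188, -0.596, 0.253] pointing down, gripper open.
Joint ranges: [-3.08, 3.08], [-0.75, 2.2], [0.22, 2.44], [-1.43, 4.57], [0, 2.65], [-2.85, 2.85]. Speed limits (rad/s): [2.79, 2.79, 3.14, 3.14, 3.14, 3.14].

INTERFACE

Orientations are given as a unit quaternion [x, y, z, w].
In Python, from station import manip gives the robot as it stands.
- The arm moves only by the shell command python3 drive.py 'ROWS' [FORCE]. ROWS is rows parted by semicolons, their numbers by spaces, 1 to 20 of them, each of 5 numbers: dx, dy, dz in m, then a turn about the tool's z in rad, then the opening from 0.0 (shut) to 1.0 (fully open); each row is the pose to reach, as a shift and turn from the pose commanded when the command began, along the tool's axes at that moment; what a row does not reach only later rows make up. A row lasts 1/10 s, in which the tool goes at most 0.05 m and 0.15 rad, less where a joint would pass 70% of its speed; a pose out of reach is approached as far as the arm can. The fingers move at their own pace and stop on an object; FORCE is the grip in N (left out, the last holds). Time passes only in rows, so rows that do not move let the fingers close. It prints the time, the measured TCP pose, the force, the opening and the grip force at its end.
- manip.sense(): the state, without advancing time (a new reading comes with each control period).
- manip.snapshot(name): name is "scene" or "top" or "wrist"; returns a dict with "pixels" (420x560x3 uint8, red, green, blue), "range_z" (420x560 float32, m along the optical axis (not along the pixel's ray), 0 where there is no reading), "fov_y" (degrees; the focal length in pixels is half the picture's height over the tangent of half this angle, whatever the lens; pixels are square), "cx", "cy" (the principal point, pixels), "R" (3x3) and "t" (3): a world point X has camera coordinates R X + t; the wrist camera has in their place "hand_eye" (4x4, takes a point from camera to tool coordinates, whose origin is the TCP and whose axes are the flange's). Camera axes: x right, y down, z forward; pixel columns grow to the right and rows downward; lengths in m; the calibration is good to about 2 mm. A picture is of the moment at which its call begins: read the wrist's pose just before it.
- manip.sign_off(): hands the job in; it is judged then, once.
The state is a dict: "t": time; "q": joint angles; "qd": joint speeds; "tau": joint torques, N m; "tcp_pos": TCP position; "tool_rot": TCP orientation; "force": force on the tool from outside, world axes, zero at the start; "ft_torque": the same for the moment, N m; "finger_gap": opening from 0.0 (shut) to 1.0 (fully open); "gripper_force": force on a finger pad.
Only numpy, scipy, OpenCV 4.12 (cv2) and the standard library are available. Lean on these libraries where they do the work, as an engineer would, in place of code of your own. Each camera call takes 0.05 s, during which the arm holds its last target. There are 200 camera calls.

TASK

Pack the open toolbox: first stand the tall spray can in the empty rear bay (the one next to the open lid), then stand the short tin in the empty front bay before it, so that you never have to reach across. Set each down gently and upright in its bay, not dropped, keep them from tipping over on the way, and leave the jar where it stands.

Things in the scene. Friction and masses are not known exactly. Their poses are not given: they have to be found in the camera images.
- toolbox: Teal steel toolbox, fixed: 211 mm deep (x, to the rear), 250 long (y, left), walls 50 high, 3 thick. Origin: middle of its underside. The open lid leans off the rear wall, rising to 125 mm. Left of the divider at y -29 mm: a long bay full of hand tools, lower than the walls; right: two empty bays, one behind the other, parted by a wall as high.
- rear_bay (a point): Centre of the floor of the rear empty bay (next to the lid), 3 mm above the table, in the toolbox frame at x +51.5, y -75.5 mm; axes as the toolbox. The bay is about 100 mm (x) by 91 mm (y) inside and 47 mm deep.
- front_bay (a point): Centre of the floor of the front empty bay (nearer the robot), 3 mm above the table, in the toolbox frame at x -51.5, y -75.5 mm; axes as the toolbox. Same size as the rear bay.
- spray_can: The tall spray can: bare aluminium cylinder 52 mm in diameter, straight-sided to 150 mm, with a narrower black cap (34 mm in diameter), 178 mm high in all; about 0.3 kg. Loose, standing on the table. Origin at the centre of its underside, z up.
- tin: The short tin: plain steel cylinder 56 mm in diameter (57 mm over its two thin dark bands), 90 mm high, flat top; about 0.35 kg. Loose, standing on the table. Origin at the centre of its underside, z up.
- jar: Bystander, not to be moved: amber glass jar with a brass lid, 78 mm in diameter, 118 mm high. Loose, standing on the table. Origin at the centre of its underside. (Also about: a loose hammer and a loose screwdriver, lying flat, not needed.)

How it is judged:
By the outcome, as a careful person would: the job done as asked, in the order asked, and still so for the second after the job is handed in, with the robot touching nothing.
It also fails if it takes over 69 s, if anything falls off the work surface, if the arm or the gripper's body presses on something with over 40 N, if the wrist force passes 120 N, or if a joint passes its speed limit or range.

## Working session

There is one attempt and no reset: what is moved stays moved. The work goes in short steps, Python scripts to look and compute and a shell command to move; the robot and the scene stay as the last step left them, time stands still between calls to the robot, and variables do not carry over. Pictures are saved under pics/ and viewed, at most 10 in all, crops included, and the job is handed in when it is done.

```bash
ls; mkdir -p pics
cat > h.py <<'E'
import numpy as np,cv2
from station import manip
from scipy.spatial.transform import Rotation as Rn
def snap(n):
    s=manip.sense(); d=manip.snapshot(n)
    d['f']=d['pixels'].shape[0]/2/np.tan(np.radians(d['fov_y'])/2)
    if 'R' in d: d['C']=-np.array(d['R']).T@np.array(d['t']); d['A']=np.array(d['R']).T
    else:
        H=np.array(d['hand_eye']); T=np.eye(4); T[:3,:3]=Rn.from_quat(s['tool_rot']).as_matrix(); T[:3,3]=s['tcp_pos']
        W=T@H; d['A']=W[:3,:3]; d['C']=W[:3,3]
    return d
def ray(d,u,v): return d['A']@np.array([(u-d['cx'])/d['f'],(v-d['cy'])/d['f'],1.])
def onplane(d,u,v,z):
    r=ray(d,u,v); return d['C']+r*(z-d['C'][2])/r[2]
def cloud(d):
    z=d['range_z'].astype(float); v,u=np.mgrid[:z.shape[0],:z.shape[1]]
    p=np.stack([(u-d['cx'])/d['f']*z,(v-d['cy'])/d['f']*z,z],-1)@d['A'].T+d['C']
    p[z==0]=np.nan; return p
def save(d,n): cv2.imwrite('pics/'+n+'.png',d['pixels'][...,::-1])
E
python3 - <<'E'
from h import *
for n in('scene','top','wrist'):
    d=snap(n); save(d,n+'0'); print(n,d['C'],d['A'][:,2],d['f'])
s=manip.sense(); print(s['t'],s['tool_rot'],s['force'],s['finger_gap'])
print(Rn.from_quat(s['tool_rot']).as_matrix().round(3))
E
```

```text
drive.py
pics
station.py
scene [0.81602988 0.37766063 0.83708434] [-0.30734576 -0.44378721 -0.84177877] 434.77352764935597
top [ 0.45610311 -0.03848951  1.18317056] [ 0.05357945  0.00208624 -0.99856141] 507.05624971492597
wrist [ 0.26909582 -0.57007082  0.37286207] [-0.30996784 -0.09649289 -0.94583775] 373.73217232306337
0.15 [ 9.88329634e-01  1.52328011e-01  2.36659494e-05 -8.43351871e-04] [-0.17171951 -0.24281686  0.24996216] 1.0029970832465376
[[ 0.954  0.301 -0.   ]
 [ 0.301 -0.954  0.002]
 [ 0.    -0.002 -1.   ]]
```

View pics/scene0.png

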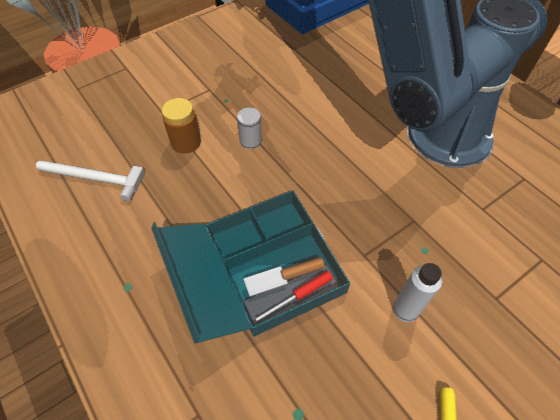

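View pics/top0.png

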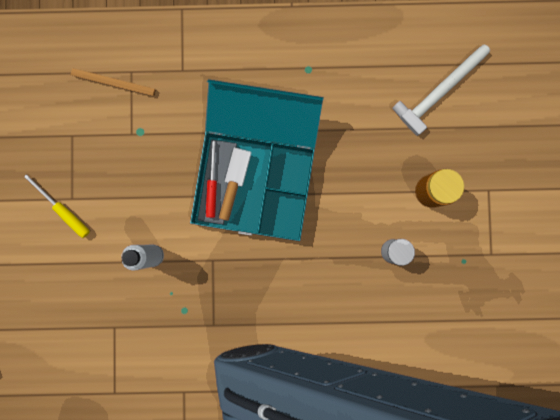

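The scene view shows the can at (415,295), the tin at (250,128), the jar at (180,125) and the toolbox at about (250,265). In the top view, where up is +x and left is +y, the can's cap is at (131,257), the tin's top at (400,250), the jar's lid at (445,187), and the empty bays at about (288,170) and (283,212).

```bash
cat > m.py <<'E'
from h import *
T=snap('top');S=snap('scene')
def tri(a,b):
    # closest point of two rays
    r1=ray(T,*a);r2=ray(S,*b);M=np.c_[r1,-r2];k=np.linalg.lstsq(M,S['C']-T['C'],rcond=None)[0]
    p=T['C']+r1*k[0];q=S['C']+r2*k[1];return (p+q)/2,np.linalg.norm(p-q)
boxes={'T':dict(can=(105,235,175,280),tin=(375,230,425,275),jar=(410,160,475,215),box=(180,70,335,250)),
       'S':dict(can=(385,250,450,330),tin=(230,100,270,155),jar=(155,90,210,160),box=(145,185,360,345))}
for nm,d in(('T',T),('S',S)):
    P=cloud(d)
    for k,(a,b,c,e) in boxes[nm].items():
        p=P[b:e,a:c].reshape(-1,3);p=p[np.isfinite(p[:,2])]
        if k=='box':
            hsv=cv2.cvtColor(d['pixels'],cv2.COLOR_RGB2HSV)[b:e,a:c].reshape(-1,3)
            continue
        q=p[p[:,2]>.02];top=q[q[:,2]>np.percentile(q[:,2],98)-.006]
        (cx,cy),r=cv2.minEnclosingCircle((top[:,:2]*1000).astype(np.float32))
        print(nm,k,'topz',np.median(top[:,2]).round(4),'c',round(cx,1),round(cy,1),'r',round(r,1),'mean',top.mean(0).round(4))
        if k=='can':
            sh=q[(q[:,2]<.153)&(q[:,2]>.14)];print('  shoulder',np.median(sh,0).round(4),len(sh))
    hsv=cv2.cvtColor(d['pixels'],cv2.COLOR_RGB2HSV)
    m=cv2.inRange(hsv,(80,80,20),(100,255,255))
    a,b,c,e=boxes[nm]['box'];mm=np.zeros_like(m);mm[b:e,a:c]=m[b:e,a:c]
    p=P[(mm>0)&np.isfinite(P[...,2])]
    rim=p[(p[:,2]>.044)&(p[:,2]<.056)]
    fl=p[(p[:,2]<.015)]
    print(nm,'rim',len(rim),np.median(rim[:,2]),'floor',len(fl),np.median(fl[:,2]))
    np.save('rim'+nm+'.npy',p)
    c2=cv2.findContours(mm,cv2.RETR_EXTERNAL,cv2.CHAIN_APPROX_SIMPLE)[0];c2=max(c2,key=cv2.contourArea)
    print(nm,'approx',cv2.approxPolyDP(c2,5,True)[:,0].tolist())
# crops
for nm,d,(a,b,c,e) in(('T',T,(190,70,330,250)),('S',S,(140,180,360,345))):
    im=cv2.resize(d['pixels'][b:e,a:c,::-1],None,fx=3,fy=3,interpolation=cv2.INTER_CUBIC);im=cv2.convertScaleAbs(im,alpha=1.6)
    cv2.imwrite('pics/box%s.png'%nm,im)
a=cv2.imread('pics/boxT.png');cv2.imwrite('pics/boxT.png',a)
E
python3 m.py
```

```text
T can topz 0.1775 c 429.0 269.5 r 17.0 mean [0.4295 0.2691 0.1776]
  shoulder [0.4342 0.2563 0.15  ] 121
T tin topz 0.0914 c 427.3 -288.2 r 27.7 mean [ 0.4276 -0.2882  0.0915]
T jar topz 0.1195 c 564.2 -382.4 r 36.0 mean [ 0.5646 -0.3817  0.1195]
T rim 846 0.05062743155670257 floor 6044 0.003560696240512251
T approx [[208, 80], [190, 222], [299, 240], [322, 98]]
S can topz 0.1765 c 429.8 271.6 r 18.1 mean [0.4317 0.2725 0.1764]
  shoulder [0.4485 0.2779 0.1498] 229
S tin topz 0.0883 c 429.4 -284.1 r 28.7 mean [ 0.4303 -0.2841  0.0883]
S jar topz 0.1164 c 568.7 -379.1 r 36.8 mean [ 0.5678 -0.377   0.1164]
S rim 1087 0.048841936695866894 floor 4675 0.0019999631788287786
S approx [[293, 191], [205, 225], [160, 228], [166, 248], [154, 223], [195, 342], [247, 328], [257, 334], [349, 283]]
```

View pics/boxT.png

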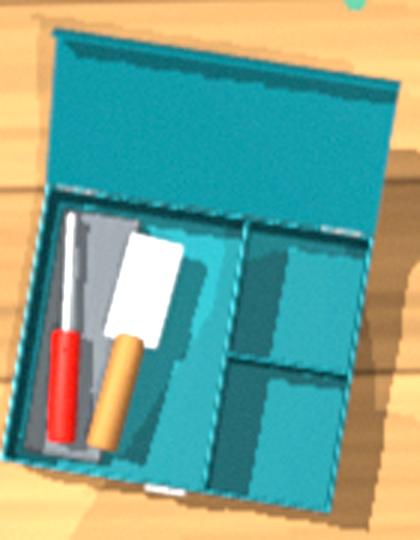

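View pics/boxS.png

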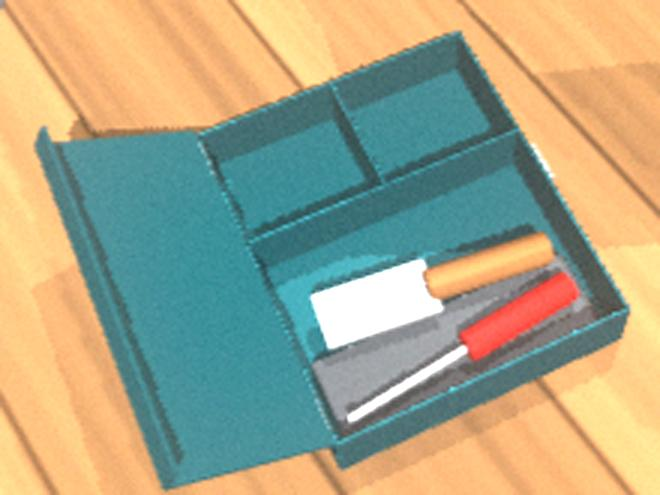

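The crops show the rim corners. In the top view they are FL (192,223), FR (300,240), RR (314,150) and RL (206,132). In the scene view they are FL (349,283), FR (293,191) and RR (207,224). I'll triangulate these.

```bash
cat > b.py <<'E'
import io,contextlib
with contextlib.redirect_stdout(io.StringIO()):
    from m import *
tp={'FL':(192,223.3),'FR':(300,240),'RR':(314,150),'RL':(206,132.3)}
sp={'FL':(349,283),'FR':(293.3,191),'RR':(207.3,224)}
W={}
for k in tp:
    a=onplane(T,*tp[k],.05); print(k,'top',a.round(4),end=' ')
    if k in sp:
        b=onplane(S,*sp[k],.05);p,g=tri(tp[k],sp[k]);print('scene',b.round(4),'tri',p.round(4),round(g,4))
L={'FL':(-.1055,.125),'FR':(-.1055,-.125),'RR':(.1055,-.125),'RL':(.1055,.125)}
def fit(pts):
    ks=list(pts);A=np.array([L[k] for k in ks]);B=np.array([pts[k][:2] for k in ks])
    a0,b0=A.mean(0),B.mean(0);H=(A-a0).T@(B-b0);th=np.arctan2(H[0,1]-H[1,0],H[0,0]+H[1,1])
    R=np.array([[np.cos(th),-np.sin(th)],[np.sin(th),np.cos(th)]]);c=b0-R@a0
    print('\nfit c',c.round(4),'yaw',th.round(4),'res',np.abs(B-(A@R.T+c)).max().round(4))
    for n,x in(('rear',(.0515,-.0755)),('front',(-.0515,-.0755))): print(n,(R@x+c).round(4))
    return R,c,th
fit({k:onplane(T,*tp[k],.05) for k in tp}); fit({k:onplane(S,*sp[k],.05) for k in sp})
# depth-based minAreaRect of rim
for n in 'TS':
    p=np.load('rim%s.npy'%n)
    q=p[(p[:,2]>.044)&(p[:,2]<.056)]
    print(n,cv2.minAreaRect((q[:,:2]*1000).astype(np.float32)))
# triangulated object tops: mask centroid by depth
PT,PS=cloud(T),cloud(S)
for k,h in(('can',.170),('tin',.084),('jar',.112)):
    c=[]
    for nm,P in(('T',PT),('S',PS)):
        a,b,cc,e=boxes[nm][k];m=np.nan_to_num(P[b:e,a:cc,2])>h
        ys,xs=np.nonzero(m);x0,x1,y0,y1=xs.min(),xs.max(),ys.min(),ys.max()
        c.append((xs.mean()+a,ys.mean()+b))
    p,g=tri(*c);print(k,p.round(4),'gap',round(g,4))
E
python3 b.py
```

```text
FL top [0.5005 0.1672 0.05  ] scene [0.5037 0.1764 0.05  ] tri [0.4996 0.1713 0.0356] 0.0043
FR top [ 0.4581 -0.0735  0.05  ] scene [ 0.4589 -0.064   0.05  ] tri [ 0.456 -0.072  0.039] 0.0056
RR top [ 0.6599 -0.1097  0.05  ] scene [ 0.6586 -0.1023  0.05  ] tri [ 0.6591 -0.1087  0.0425] 0.0052
RL top [0.7055 0.1332 0.05  ] 
fit c [0.581  0.0293] yaw -0.1762 res 0.0037
rear [ 0.6185 -0.0541]
front [ 0.5171 -0.036 ]

fit c [0.5828 0.0376] yaw -0.1903 res 0.0042
rear [ 0.6191 -0.0462]
front [ 0.518  -0.0268]
T ((589.487548828125, 30.233078002929688), (249.61978149414062, 225.1338653564453), 79.70294952392578)
S ((588.4363403320312, 34.012672424316406), (251.0172882080078, 222.8817901611328), 79.77500915527344)
can [0.4289 0.2713 0.1698] gap 0.0011
tin [ 0.4274 -0.2896  0.0821] gap 0.0
jar [ 0.5656 -0.3846  0.1087] gap 0.0001
```

```bash
R='.484 -.43 -.097 -2.66 1'; python3 drive.py '.15 -.13 -.097 -.4 1;.15 -.13 -.097 -.4 1;.15 -.13 -.097 -.4 1;.15 -.13 -.097 -.6 1;.484 -.43 -.097 -2.66 1;.484 -.43 -.097 -2.66 1;.484 -.43 -.097 -2.66 1;.484 -.43 -.097 -2.66 1;.484 -.43 -.097 -2.66 1;.484 -.43 -.097 -2.66 1;.484 -.43 -.097 -2.66 1;.484 -.43 -.097 -2.66 1;.484 -.43 -.097 -2.66 1;.484 -.43 -.097 -2.66 1;.484 -.43 -.097 -2.66 1;.484 -.43 -.097 -2.66 1;.484 -.43 -.097 -2.66 1;.484 -.43 -.097 -2.66 1;.484 -.43 -.097 -2.66 1;.484 -.43 -.097 -2.66 1'
python3 - <<'E'
from h import *
s=manip.sense();d=snap('wrist');save(d,'w1');print(s['t'],s['tcp_pos'],s['q'],np.degrees(Rn.from_quat(s['tool_rot']).as_euler('ZYX')),d['C'],d['A'][:,2])
E
```

```text
t: 2.35
tcp_pos: [0.5202, -0.0402, 0.3503]
tool_rot: [0.089, 0.996, 0.0, 0.0]
force: [0.1, -0.5, -0.6]
finger_gap: 1.0
gripper_force: 0.0
2.35 [ 0.52020966 -0.0401874   0.35033012] [-2.91483359e-01  2.80196605e-01  1.56000501e+00  8.09129177e-06
  1.30137426e+00 -1.68370313e+00] [1.69768194e+02 1.00553137e-03 1.79999664e+02] [ 0.43868889 -0.02497565  0.47071772] [ 0.32031137 -0.058402   -0.94551036]
```

View pics/w1.png

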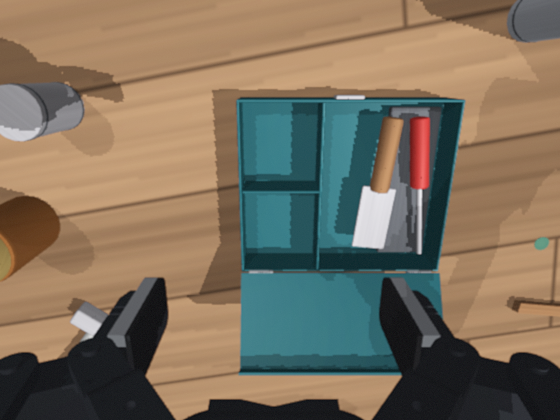

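The wrist view shows the rim corners FR (238,99), FL (464,100), RR (241,271) and RL (438,271). The bay dividing wall meets the long divider at (320,190), and the tin's top is at the left edge.

```bash
cat > w.py <<'E'
import io,contextlib
with contextlib.redirect_stdout(io.StringIO()):
    from b import *
from scipy.spatial.transform import Rotation as Rn
d=snap('wrist')
wp={'FR':(238,99),'FL':(464,100),'RR':(241,271),'RL':(438,271)}
for k,v in wp.items(): print(k,onplane(d,*v,.05).round(4))
fit({k:onplane(d,*v,.05) for k,v in wp.items()})
print('junction',onplane(d,320,190,.05))
# triangulate with top
for k in wp:
    r1=ray(T,*tp[k]);r2=ray(d,*wp[k]);kk=np.linalg.lstsq(np.c_[r1,-r2],d['C']-T['C'],rcond=None)[0]
    print(k,((T['C']+r1*kk[0]+d['C']+r2*kk[1])/2).round(4))
P=cloud(d);hs=cv2.cvtColor(d['pixels'],cv2.COLOR_RGB2HSV);m=cv2.inRange(hs,(80,80,15),(100,255,255))>0
for (u,v) in((280,140),(280,228)): print('floor depth',np.nanmedian(P[v-8:v+8,u-8:u+8].reshape(-1,3),0).round(4))
q=P[m&(P[...,2]>.044)&(P[...,2]<.058)];print(cv2.minAreaRect((q[:,:2]*1000).astype(np.float32)),np.median(q[:,2]))
# bay interiors by depth floor points
q=P[m&(P[...,2]<.012)&(np.arange(560)[None,:]<330)]
E
python3 w.py
```

```text
FR [ 0.4565 -0.0675  0.05  ]
FL [0.501  0.1741 0.05  ]
RR [ 0.6635 -0.1074  0.05  ]
RL [0.7077 0.1388 0.05  ]

fit c [0.5822 0.0345] yaw -0.1798 res 0.0023
rear [ 0.6194 -0.049 ]
front [ 0.518  -0.0306]
junction [0.57468123 0.00605231 0.05      ]
FR [ 0.459  -0.0754 -0.0243]
FL [0.4988 0.1637 0.0712]
RR [ 0.6593 -0.1077  0.0568]
RL [0.7025 0.1334 0.0596]
floor depth [ 0.5157 -0.0313  0.0028]
floor depth [ 0.633  -0.0517  0.0029]
((587.7479858398438, 33.33099365234375), (249.2102813720703, 222.0522918701172), 79.66252136230469) 0.04971647744997704
```

```bash
python3 drive.py '.144 .29 .09 0 1;.144 .29 .09 0 1;.144 .29 .09 0 1;.144 .29 .09 0 1;.144 .29 .09 0 1;.144 .29 .09 0 1;.144 .29 .09 0 1;.144 .29 .09 0 1;.144 .29 .09 0 1;.144 .29 .09 0 1'
python3 - <<'E'
from h import *
s=manip.sense();d=snap('wrist');save(d,'w2');P=cloud(d)
q=P[(P[...,2]>.171)&(P[...,2]<.182)]
R=Rn.from_quat(s['tool_rot']).as_matrix();g=np.array(s['tcp_pos'])
loc=(q-g)@R
ok=np.hypot(loc[:,0],loc[:,1])<.03;q=q[ok]
c,r=cv2.minEnclosingCircle((q[:,:2]*1000).astype(np.float32));print(len(q),np.median(q[:,2]),c,r,q.mean(0))
w=np.array([c[0]/1000,c[1]/1000,.135]);print(s['t'],g,'delta tool',(w-g)@R)
E
```

```text
t: 3.55
tcp_pos: [0.4299, 0.2698, 0.2607]
tool_rot: [0.088, 0.996, -0.0, 0.0]
force: [0.0, -1.0, 0.3]
finger_gap: 1.001
gripper_force: 0.0
2468 0.17770608606046284 (429.7764892578125, 272.1144714355469) 17.04254722595215 [0.42849509 0.27239417 0.17752223]
3.55 [0.42992018 0.26978119 0.26067475] delta tool [0.00067538 0.00226957 0.12567418]
```

View pics/w2.png

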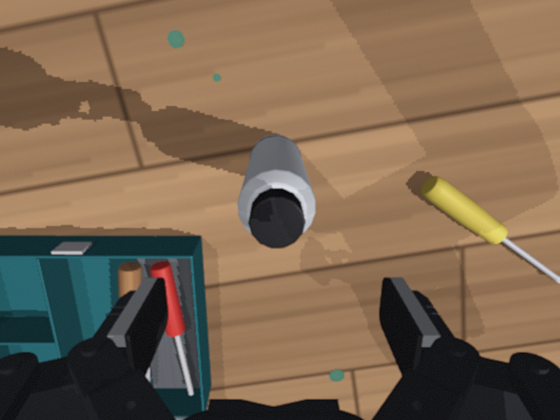

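The cap is at (276,218), midway between the fingers at (150,·) and (397,·). The measured top is 0.1777 m, which matches 178 mm. I'll descend, then close.

```bash
python3 drive.py '.0005 .002 .04 0 1;.0005 .002 .08 0 1;.0005 .002 .11 0 1;.0005 .002 .125 0 1;.0005 .002 .125 0 1;.0005 .002 .125 0 1;.0005 .002 .125 0 0;.0005 .002 .125 0 0;.0005 .002 .125 0 0;.0005 .002 .125 0 0;.0005 .002 .125 0 0;.0005 .002 .125 0 0;.0005 .002 .125 0 0;.0005 .002 .125 0 0;.0005 .002 .125 0 0' 45
```

```text
t: 5.1
tcp_pos: [0.4298, 0.2726, 0.1368]
tool_rot: [0.088, 0.996, 0.0, 0.001]
force: [-0.1, -1.5, 5.1]
finger_gap: 0.59
gripper_force: 46.2
```

```bash
python3 drive.py '0 0 -.01 0 0;0 0 -.03 0 0;0 0 -.06 0 0;0 0 -.09 0 0;0 0 -.11 0 0;0 0 -.12 0 0;0 0 -.12 0 0;0 0 -.12 0 0'
python3 - <<'E'
from h import *
s=manip.sense();R=Rn.from_quat(s['tool_rot']).as_matrix();g=np.array(s['tcp_pos']);print('to bay',(np.array([.6194,-.049,g[2]])-g)@R)
d=snap('scene');P=cloud(d);m=(P[...,2]>.04)&(np.hypot(P[...,0]-g[0],P[...,1]-g[1])<.04)&(P[...,2]<g[2]-.03)
q=P[m];print(len(q),np.percentile(q[:,2],[1,5,50]))
for lo in(.12,.14,.16,.18):
  a=q[(q[:,2]>lo)&(q[:,2]<lo+.02)];print(lo,len(a),a.mean(0) if len(a) else '')
E
```

```text
t: 5.9
tcp_pos: [0.4283, 0.2723, 0.2547]
tool_rot: [0.088, 0.996, -0.0, -0.001]
force: [-0.3, -0.1, -2.9]
finger_gap: 0.59
gripper_force: 47.5
to bay [-2.44301707e-01 -2.82993176e-01 -1.15813816e-04]
1010 [0.11899264 0.12374686 0.17569982]
0.12 168 [0.4479761  0.27717908 0.13032788]
0.14 174 [0.44800436 0.27730505 0.15001805]
0.16 186 [0.44839975 0.27746839 0.16984348]
0.18 203 [0.44825989 0.27764174 0.18986531]
```

```bash
python3 drive.py '-.008 -.01 0 0 0;-.024 -.028 0 0 0;-.046 -.054 0 0 0;-.072 -.084 0 0 0;-.098 -.114 0 0 0;-.124 -.144 0 0 0;-.15 -.174 0 0 0;-.176 -.204 0 0 0;-.2 -.232 0 0 0;-.22 -.255 0 0 0;-.234 -.271 0 0 0;-.241 -.279 0 0 0;-.244 -.283 0 0 0;-.244 -.283 0 0 0;-.244 -.283 0 0 0;-.244 -.283 0 0 0'
python3 - <<'E'
from h import *
s=manip.sense();R=Rn.from_quat(s['tool_rot']).as_matrix();g=np.array(s['tcp_pos']);print('to bay',(np.array([.6194,-.049,.1397])-g)@R)
for n in('scene','top'):
  d=snap(n);save(d,n+'3')
d=snap('scene');P=cloud(d)
m=(P[...,2]>.07)&(np.hypot(P[...,0]-g[0],P[...,1]-g[1])<.04)&(P[...,2]<g[2]-.03);q=P[m];print(len(q),np.percentile(q[:,2],[1,5,50]))
cv2.imwrite('pics/s3c.png',cv2.resize(d['pixels'][120:360,120:400,::-1],None,fx=2,fy=2))
E
```

```text
t: 7.55
tcp_pos: [0.6192, -0.0476, 0.2553]
tool_rot: [0.087, 0.996, 0.0, -0.0]
force: [0.6, 0.0, -2.4]
finger_gap: 0.592
gripper_force: 47.5
to bay [-0.00054989 -0.00138832  0.11561004]
872 [0.12011434 0.12551654 0.17628307]
```

View pics/s3c.png

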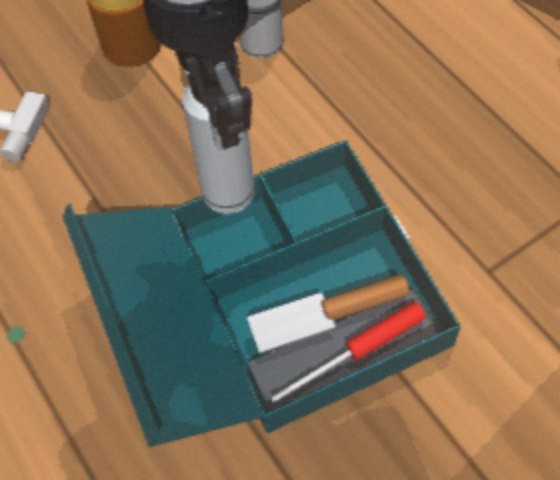

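The can hangs upright over the rear bay, with its bottom at about (228,205) in the crop. I'll lower it fast at first, then creep.

```bash
python3 drive.py '0 -.001 .01 0 0;0 -.001 .03 0 0;0 -.001 .055 0 0;0 -.001 .075 0 0;0 -.001 .09 0 0;0 -.001 .1 0 0;0 -.001 .105 0 0;0 -.001 .108 0 0;0 -.001 .11 0 0;0 -.001 .111 0 0;0 -.001 .112 0 0;0 -.001 .112 0 0;0 -.001 .112 0 0'
```

```text
t: 9.0
tcp_pos: [0.6198, -0.0498, 0.1436]
tool_rot: [0.088, 0.996, -0.0, 0.0]
force: [0.2, -0.2, -2.2]
finger_gap: 0.594
gripper_force: 47.5
```

```bash
python3 drive.py '0 0 .001 0 0;0 0 .002 0 0;0 0 .002 0 0;0 0 .003 0 0;0 0 .003 0 0'; python3 drive.py '0 0 .0005 0 0;0 0 .001 0 0;0 0 .001 0 0'
```

```text
t: 9.5
tcp_pos: [0.6196, -0.0497, 0.1401]
tool_rot: [0.088, 0.996, 0.0, -0.0]
force: [-0.0, 0.5, -1.7]
finger_gap: 0.593
gripper_force: 47.5
t: 9.8
tcp_pos: [0.6198, -0.0498, 0.1399]
tool_rot: [0.088, 0.996, -0.0, 0.0]
force: [-1.2, 0.4, 1.3]
finger_gap: 0.591
gripper_force: 47.9
```

Contact: the force went from −2.2 to +1.3 N. I'll release and rise straight up.

```bash
python3 drive.py '0 0 .0005 0 .65;0 0 .0005 0 .75;0 0 .0005 0 1;0 0 .0005 0 1;0 0 .0005 0 1;0 0 .0005 0 1;0 0 -.02 0 1;0 0 -.05 0 1;0 0 -.09 0 1;0 0 -.13 0 1;0 0 -.16 0 1;0 0 -.16 0 1'
python3 - <<'E'
from h import *
s=manip.sense();R=Rn.from_quat(s['tool_rot']).as_matrix();g=np.array(s['tcp_pos']);print('to tin hover',(np.array([.4283,-.287,.2])-g)@R)
for n in('top','scene','wrist'):
  d=snap(n);P=cloud(d);q=P[(np.hypot(P[...,0]-.62,P[...,1]+.049)<.05)&(P[...,2]>.171)&(P[...,2]<.19)]
  if len(q)>20:print(n,len(q),np.median(q[:,2]),cv2.minEnclosingCircle((q[:,:2]*1000).astype(np.float32)))
E
```

```text
t: 11.0
tcp_pos: [0.6223, -0.0503, 0.305]
tool_rot: [0.088, 0.996, -0.001, 0.006]
force: [0.1, 0.2, -0.0]
finger_gap: 1.002
gripper_force: 0.0
to tin hover [ 0.150902   -0.26682134  0.10357037]
top 162 0.18100620504859166 ((618.3978881835938, -53.247833251953125), 16.864839553833008)
scene 247 0.17930247285834255 ((620.1051635742188, -48.63074493408203), 17.987102508544922)
wrist 1907 0.18073470840131747 ((619.6439819335938, -50.477806091308594), 16.992149353027344)
```

```bash
python3 drive.py '.15 -.267 0 0 1;.15 -.267 0 0 1;.15 -.267 0 0 1;.15 -.267 0 0 1;.15 -.267 0 0 1;.15 -.267 .1 0 1;.15 -.267 .1 0 1;.15 -.267 .1 0 1;.15 -.267 .1 0 1;.15 -.267 .1 0 1;.15 -.267 .1 0 1'
python3 - <<'E'
from h import *
s=manip.sense();d=snap('wrist');save(d,'w4');P=cloud(d);g=np.array(s['tcp_pos']);R=Rn.from_quat(s['tool_rot']).as_matrix()
q=P[(np.hypot(P[...,0]-.428,P[...,1]+.287)<.045)&(P[...,2]>.082)&(P[...,2]<.1)]
c,r=cv2.minEnclosingCircle((q[:,:2]*1000).astype(np.float32));print(len(q),np.median(q[:,2]),c,r)
print((np.array([c[0]/1000,c[1]/1000,.071])-g)@R)
E
```

```text
t: 12.25
tcp_pos: [0.4261, -0.2863, 0.1999]
tool_rot: [0.087, 0.996, -0.0, 0.001]
force: [0.2, 0.0, -0.2]
finger_gap: 1.001
gripper_force: 0.0
5470 0.08982163079108209 (427.7206115722656, -285.9718933105469) 28.30081558227539
[-0.00141754  0.00066834  0.1289163 ]
```

View pics/w4.png

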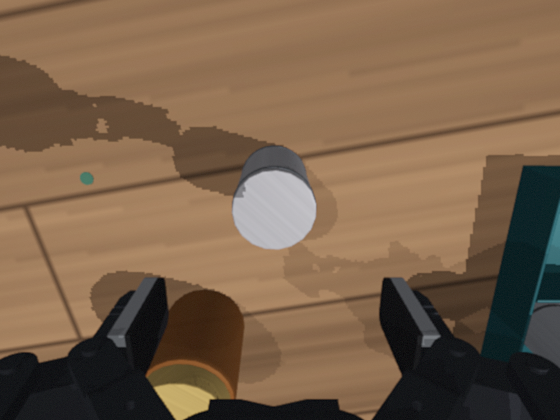

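The tin's top is at (274,208), centred between the fingers, at a measured height of 0.0898 m. The jar, at about (195,370), is 70 mm clear of the gripper. I'll descend and grip.

```bash
python3 drive.py '-.0015 .0005 .04 0 1;-.0015 .0005 .08 0 1;-.0015 .0005 .11 0 1;-.0015 .0005 .126 0 1;-.0015 .0005 .126 0 1;-.0015 .0005 .126 0 1;-.0015 .0005 .126 0 0;-.0015 .0005 .126 0 0;-.0015 .0005 .126 0 0;-.0015 .0005 .126 0 0;-.0015 .0005 .126 0 0;-.0015 .0005 .126 0 0;-.0015 .0005 .126 0 0;-.0015 .0005 .126 0 0' 45; python3 drive.py '0 0 -.01 0 0;0 0 -.03 0 0;0 0 -.06 0 0;0 0 -.08 0 0;0 0 -.09 0 0;0 0 -.09 0 0;0 0 -.09 0 0'
python3 - <<'E'
from h import *
s=manip.sense();R=Rn.from_quat(s['tool_rot']).as_matrix();g=np.array(s['tcp_pos']);print('to bay',(np.array([.518,-.0306,g[2]])-g)@R)
for n in('scene','top'):
  d=snap(n);P=cloud(d);q=P[(P[...,2]>.04)&(np.hypot(P[...,0]-g[0],P[...,1]-g[1])<.04)&(P[...,2]<g[2]-.025)];print(len(q),np.percentile(q[:,2],[1,5,50]) if len(q) else 0)
E
```

```text
t: 13.7
tcp_pos: [0.4276, -0.2866, 0.0749]
tool_rot: [0.088, 0.996, -0.001, 0.001]
force: [0.7, 1.0, 4.9]
finger_gap: 0.642
gripper_force: 46.7
t: 14.4
tcp_pos: [0.4263, -0.2857, 0.1629]
tool_rot: [0.088, 0.996, 0.0, -0.001]
force: [0.3, 0.1, -4.7]
finger_gap: 0.644
gripper_force: 49.0
to bay [-4.56781550e-02  2.67172453e-01  1.59659032e-04]
370 [0.08775491 0.09035339 0.11244933]
60 [0.09055399 0.09187418 0.11002048]
```

```bash
python3 drive.py '-.001 .008 0 0 0;-.004 .024 0 0 0;-.008 .046 0 0 0;-.013 .076 0 0 0;-.018 .106 0 0 0;-.023 .136 0 0 0;-.028 .166 0 0 0;-.033 .196 0 0 0;-.038 .222 0 0 0;-.042 .244 0 0 0;-.044 .258 0 0 0;-.045 .265 0 0 0;-.046 .267 0 0 0;-.046 .267 0 0 0;-.046 .267 0 0 0;-.046 .267 0 0 0'
python3 - <<'E'
from h import *
s=manip.sense();R=Rn.from_quat(s['tool_rot']).as_matrix();g=np.array(s['tcp_pos']);print('to bay',(np.array([.518,-.0306,.078])-g)@R)
d=snap('scene');cv2.imwrite('pics/s5c.png',cv2.resize(d['pixels'][120:360,120:400,::-1],None,fx=2,fy=2))
E
```

```text
t: 16.1
tcp_pos: [0.5186, -0.0322, 0.1633]
tool_rot: [0.088, 0.996, -0.0, -0.0]
force: [0.6, -0.2, -4.7]
finger_gap: 0.646
gripper_force: 49.0
to bay [0.0008995  0.00143905 0.08529414]
```

View pics/s5c.png

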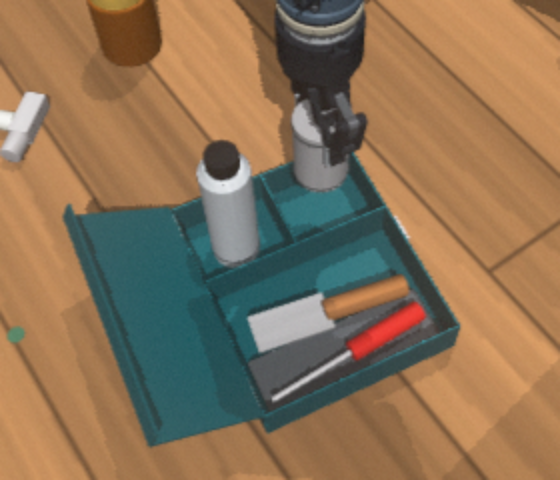

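The can stands upright in the rear bay, with its cap at (220,157) in the crop. The tin is held upright over the front bay at (320,150), and nothing is close to touching it. I'll lower it.

```bash
python3 drive.py '.001 .001 .01 0 0;.001 .001 .03 0 0;.001 .001 .05 0 0;.001 .001 .065 0 0;.001 .001 .075 0 0;.001 .001 .08 0 0;.001 .001 .082 0 0;.001 .001 .083 0 0;.001 .001 .083 0 0;.001 .001 .083 0 0'; python3 drive.py '0 0 .001 0 0;0 0 .0015 0 0;0 0 .002 0 0;0 0 .002 0 0'
```

```text
t: 17.15
tcp_pos: [0.5184, -0.0303, 0.0809]
tool_rot: [0.088, 0.996, -0.0, 0.001]
force: [-0.1, 0.1, -3.5]
finger_gap: 0.643
gripper_force: 49.0
t: 17.55
tcp_pos: [0.518, -0.0302, 0.0783]
tool_rot: [0.088, 0.996, -0.0, -0.0]
force: [0.4, 0.1, -4.1]
finger_gap: 0.648
gripper_force: 49.0
```

```bash
python3 drive.py '0 0 .0005 0 0;0 0 .001 0 0;0 0 .001 0 0'
```

```text
t: 17.85
tcp_pos: [0.5181, -0.0301, 0.078]
tool_rot: [0.088, 0.996, -0.0, 0.0]
force: [-1.5, 0.7, 4.4]
finger_gap: 0.645
gripper_force: 49.9
```

Contact. I'll release and rise.

```bash
python3 drive.py '0 0 0 0 .7;0 0 0 0 .8;0 0 0 0 1;0 0 0 0 1;0 0 0 0 1;0 0 0 0 1;0 0 -.02 0 1;0 0 -.05 0 1;0 0 -.09 0 1;0 0 -.13 0 1;0 0 -.17 0 1;0 0 -.2 0 1;0 0 -.2 0 1;0 0 -.2 0 1;0 0 -.2 0 1'
python3 - <<'E'
from h import *
d=snap('wrist');P=cloud(d);S=snap('scene');PS=cloud(S);Tp=snap('top');PT=cloud(Tp)
for k,c,z in(('can',(.62,-.05),.171),('tin',(.518,-.03),.08),('jar',(.566,-.382),.112)):
  for n,Q in(('w',P),('s',PS),('t',PT)):
    q=Q[(np.hypot(Q[...,0]-c[0],Q[...,1]-c[1])<.045)&(Q[...,2]>z)&(Q[...,2]<z+.02)]
    if len(q)>20: print(k,n,np.median(q[:,2]).round(4),cv2.minEnclosingCircle((q[:,:2]*1000).astype(np.float32)))
cv2.imwrite('pics/s6.png',cv2.resize(S['pixels'][60:360,120:400,::-1],None,fx=2,fy=2))
E
```

```text
t: 19.35
tcp_pos: [0.5169, -0.0299, 0.2759]
tool_rot: [0.088, 0.996, 0.0, -0.002]
force: [-0.6, 0.5, -0.1]
finger_gap: 0.999
gripper_force: 0.0
can w 0.1806 ((619.5587158203125, -50.219276428222656), 17.26235580444336)
can s 0.1794 ((620.0338134765625, -49.97184371948242), 17.485675811767578)
can t 0.1818 ((619.0220336914062, -53.48965072631836), 16.748512268066406)
tin w 0.0928 ((518.420654296875, -29.420211791992188), 28.326364517211914)
tin s 0.0914 ((520.0729370117188, -29.016481399536133), 28.867361068725586)
jar s 0.1162 ((565.15380859375, -379.30267333984375), 38.42978286743164)
jar t 0.1191 ((565.1340942382812, -382.31878662109375), 36.664737701416016)
```

View pics/s6.png

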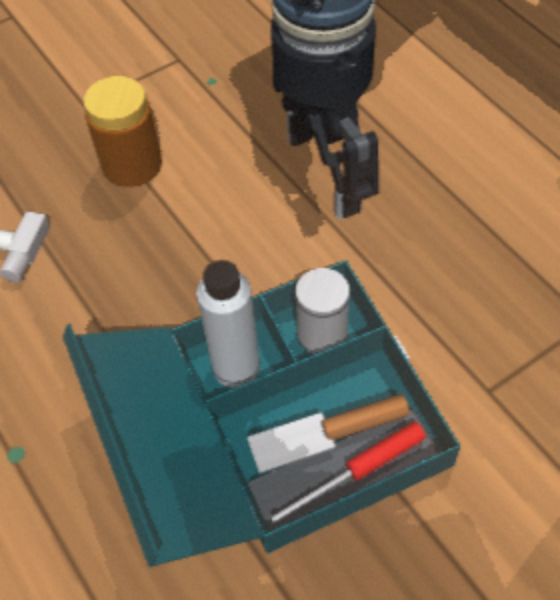

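The can at (228,320) and the tin at (322,310) both stand upright in their bays. The jar hasn't moved, and the gripper is clear of everything.

```bash
python3 -c "
from station import manip
print(manip.sign_off())"
```

```text
the job is handed in; nothing more can be done
None
```

The spray can stands upright in the rear bay and the tin upright in the front bay, placed in that order and set down gently; the jar was left where it stood, and I handed the job in at about 19.5 s.

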